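Knock two soaps out of their mould

TASK

Take the blue soap mould that has two soaps in it by its wooden grip, turn it over onto the sheet of brown paper beside it and rap it, upside down, on the table so that both soaps come out onto the paper. Then lift the mould off them and put it down right way up, clear of the paper, and let go. Do not touch the soaps with the gripper and do not let them fall from any height.

Things in the scene. Friction and masses are not known exactly. Their poses are not given: they have to be found in the camera images.
- mould: blue silicone mould with two soaps in (a like one is empty), 156 (x) by 101 mm (y -42 to +59), 54 high, 370 g. Origin: on the underside below the cavities' middle, z out of the mouth. +y side half-round, radius 27 about the line y 32, z 27. On a bail off the -y wall a wooden grip, 16 thick, 80 long, along x, axis y -96, z 27; it spins freely: held by it the mould hangs, round side down, mouth to +y
- soap_far: cream soap bar in the mould's +x cavity, 56 (x) by 58 (y) by 20 mm, 70 g. Origin: centre of its face on the cavity floor (14 mm over the mould's underside); z out of the cavity. Its top is 20 mm below the rim. Soft lips hold it at any angle while the mould turns slowly (0.15 m/s at the grip)
- soap_near: the like bar in the -x cavity (cavity centres at x +34 and -34 mm). To free both: mould upside down, round side resting on the table, grip raised about 50 mm, then let go of it or strike it down at 0.4 m/s (0.3 is enough) until the rim hits the table. Slow lowering does not. Once free do not strike again. They drop out flat, origin then 20 mm up
- paper: brown sheet fixed flat on the table, 200 (x) by 160 mm (y), under 1 mm thick. Origin: centre, z up. On the mould's +y side, centres 148 to 158 mm apart. Rolled over its round side without slip, the mould lies upside down 149 mm along its +y. Turned by t rad, the grip axis is then at y 32+27t-128cos t, z 27+128sin t mm (first frame): at t = pi y 245, z 27. Past upright keep a few mm ahead in y, else it swings back
There are look-alikes about, which are no part of the job. What is shaped like the mould but red is not meant.

How it is judged (in metres and radians):
On the way, in this order (a step that is already met when the one before it is completed fails the run):
1. the mould has been turned past 115 degrees with both soaps still in it (angle between mould's own z axis and vertical above 2 rad and z of each of soap_far, soap_near in the frame of mould below 0.019 m), for 0.03 s.
2. both soaps are out of their seats while the mould is upside down to within 20 degrees (angle between mould's own z axis and vertical above 2.79 rad and z of each of soap_far, soap_near in the frame of mould above 0.023 m), for 0.05 s.
At the end, for the whole second after the job is handed in: Both soaps lie still on the paper (their centres within its edges, 100 by 80 mm either way of its centre, and less than 30 mm up), not touching the mould; the mould stands on the table at rest, mouth up within 10 degrees, clear of the paper (centres at least 115 mm apart) (x of soap_far in the frame of paper between -0.1 and 0.1 m and y of soap_far in the frame of paper between -0.08 and 0.08 m and height (world z) of each of soap_far, soap_near below 0.03 m and linear speed of each of soap_far, soap_near, mould below 0.02 m/s and contact force between each of soap_far, soap_near and mould below 0.1 N and x of soap_near in the frame of paper between -0.1 and 0.1 m and y of soap_near in the frame of paper between -0.08 and 0.08 m and angle between mould's own z axis and vertical below 0.17 rad and height (world z) of mould below 0.01 m and horizontal distance between mould and paper above 0.115 m).
It fails at once if a soap falls out of the mould from a height (out of its seat with its origin more than 80 mm up) ((height (world z) of soap_far above 0.08 m and z of soap_far in the frame of mould above 0.03 m) or (height (world z) of soap_near above 0.08 m and z of soap_near in the frame of mould above 0.03 m)).
It fails at once if the gripper presses on a soap with more than 1 N (contact force between any of the arm, the fingers and soap_far above 1 N or contact force between any of the arm, the fingers and soap_near above 1 N).
It also fails if it takes over 48 s, if anything falls off the work surface, if the arm or the gripper's body presses on something with over 40 N, if the wrist force passes 120 N, or if a joint passes its speed limit or range.

ROBOT

A 6-joint arm with a two-finger parallel gripper is mounted at the origin on the work surface. World frame = base frame: x ahead of the robot, y to its left, z up, the work surface at z = 0. Lengths are in mm, angles in rad, forces in N, time in s.
With the tool pointing down it reaches from about 350 to 800 mm from the base axis. Payload 7.3 kg.
Tool frame: the origin (TCP) lies on the front face of the gripper's body, between the roots of the fingers; the fingertips stand 73 mm ahead of it and the grasp point (between the pads) lies 54 mm ahead of it (grip_depth is the distance from the TCP to the grasp point, in mm); z points along the fingers, x is the direction in which the jaws open and shut, and the axes are right-handed (so a half turn about z gives the same grasp; the last joint's range is limited). The gripper opens to 85 mm and grips with 20 to 120 N. Pads are 22 mm wide; open, the fingers measure 114 mm over their backs; the gripper's body (76 mm by 85 mm) begins 54 mm behind the grasp point. The pads swing forward as they close: fully open they stand 13 mm farther back than shut.
Start: joints at [-1.493, 0.342, 1.524, -0, 1.275, -0.146], TCP at [116.537, -511.915, 303.922] pointing down, gripper open.
Joint ranges: [-2.53, 2.53], [-0.77, 2.02], [0.04, 2.7], [-1, 4.14], [0.28, 2.66], [-3.11, 3.11]. Speed limits (rad/s): [2.57, 2.57, 3.14, 3.14, 3.14, 3.14].

INTERFACE

Orientations are given as a unit quaternion [w, x, y, z].
In Python, from rig import * gives the robot as it stands.
- The arm moves only by the shell command python3 -m creep 'ROWS' [FORCE]. ROWS is JSON, a list of rows, each a list of 7 numbers: the opening, from -1 (shut) to 1 (fully open), then the shift along the tool's x, y, z each as a share of 0.02 m, from -1 to 1, then the turn, a rotation vector about the tool's x, y, z each as a share of 6 degrees, from -1 to 1. In form: [[claw, tx, ty, tz, ax, ay, az], ...]. A call has exactly 10 rows; each row shifts and turns the commanded pose from where the row before left it, along the tool's axes as they then stand; what a row does not reach is not made up. A row lasts 1/12 s, in which the tool goes at most 41.7 mm and 7.16 degrees, less where a joint would pass 70% of its speed; a pose out of reach is approached as far as the arm can. A call with a number of a shift or a turn outside -1 to 1 is refused whole. A call with a gripper value outside its range is refused whole. The fingers move at their own pace and stop on an object; FORCE is the grip in N (left out, the last holds). Time passes only in rows, so rows that do not move let the fingers close, or fill a call up. It gives the time, the measured TCP pose, the force and the opening at its end, in the units of the state.
- sense(): the state, without advancing time (a new reading comes with each control period).
- read_camera(name): name is "side" or "top" or "wrist"; returns a dict with "color" (420x560x3 uint8, red, green, blue), "mtx" (3x3 intrinsics, pixels), "k1" (the pictures are not rectified: a ray, as slopes to the right and down, at radius r is drawn at 1 + k1 r^2 times it, then the intrinsics apply), "R" (3x3) and "t" (3): a world point X has camera coordinates R X + t. Camera axes: x right, y down, z forward; pixel columns grow to the right and rows downward; lengths in mm; the calibration is good to about 2 mm. A picture is of the moment at which its call begins. There is no depth.
- hand_in(): hands the job in, once; it reports no verdict.
The state is a dict: "time": time; "joint_positions": joint angles; "dq": joint speeds; "tau": joint torques, N m; "ee_pos": TCP position; "ee_rot": TCP orientation; "force": force on the tool from outside, world axes, zero at the start; "wrist_torque": the same for the moment, N m; "grip_width": finger opening in mm.
Only numpy, scipy, OpenCV 4.12 (cv2) and the standard library are available. Lean on these libraries where they do the work, as an engineer would, in place of code of your own. Each camera call takes 0.05 s, during which the arm holds its last target. There are 200 camera calls.

## Working session

There is one attempt and no reset: what is moved stays moved. The work goes in short steps, Python scripts to look and compute and a shell command to move; the robot and the scene stay as the last step left them, time stands still between calls to the robot, and variables do not carry over. Pictures are saved under pics/ and viewed, about 8 in all and at most 12, crops included, and the job is handed in when it is done.

```bash
mkdir -p pics; ls; cat > h.py <<'E'
from rig import *
import numpy as np, cv2
def snap(n,f,crop=None,s=1):
    c=read_camera(n); im=c["color"][...,::-1].copy()
    np.savez("pics/"+f+".npz",**c)
    if crop: x0,y0,x1,y1=crop; im=im[y0:y1,x0:x1]
    if s!=1: im=cv2.resize(im,None,fx=s,fy=s,interpolation=cv2.INTER_CUBIC)
    cv2.imwrite("pics/"+f+".png",im); return c
def ray(c,uv):
    K=c["mtx"];R=c["R"];t=c["t"]
    p=np.array([(uv[0]-K[0,2])/K[0,0],(uv[1]-K[1,2])/K[1,1]]);k=float(c["k1"])
    q=p.copy()
    for _ in range(20): q=p/(1+k*(q@q))
    return -R.T@t, R.T@np.array([q[0],q[1],1])
def onz(c,uv,z):
    o,d=ray(c,uv); return o+d*(z-o[2])/d[2]
def tri(obs):
    A=0;b=0
    for c,uv in obs:
        o,d=ray(c,uv);d=d/np.linalg.norm(d);P=np.eye(3)-np.outer(d,d);A=A+P;b=b+P@o
    return np.linalg.solve(A,b)
def proj(c,X):
    X=np.asarray(X,float);p=c["R"]@X+np.ravel(c["t"]);p=p[:2]/p[2];p=p*(1+float(c["k1"])*(p@p))
    return p*[c["mtx"][0,0],c["mtx"][1,1]]+[c["mtx"][0,2],c["mtx"][1,2]]
def load(f): return dict(np.load("pics/"+f+".npz"))
E
python3 - <<'E'
from h import *
a=snap("top","top1");b=snap("side","side1")
cv2.imwrite("pics/both.png",cv2.resize(np.vstack([cv2.imread("pics/top1.png")]),(800,600)))
s=sense();print(s["time"],s["ee_pos"],s["ee_rot"],s["grip_width"])
for c in(a,b):print(-c["R"].T@np.ravel(c["t"]),c["k1"],c["mtx"][0,0])
E
```

```text
pics
0.1 [ 116.49964428 -511.62975605  303.26209412] [-5.28088946e-04  7.81640366e-01 -6.23728951e-01 -5.04305036e-04] 85.24789987774463
[ 410.66932223 -107.48249427  683.11174155] -0.04523542139265288 379.70873007803925
[ 325.05396139 -786.52574676  605.39213341] -0.12180293334633939 517.5754575443824
```

View pics/both.png

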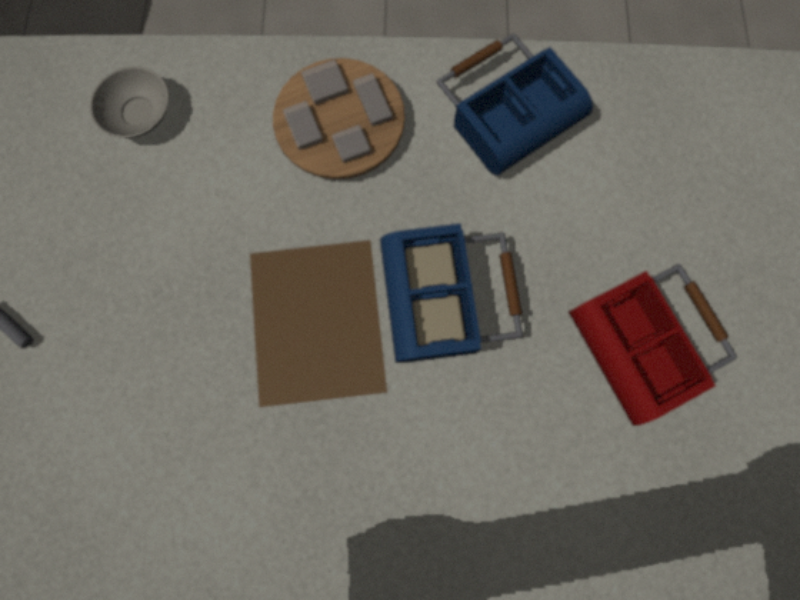

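View pics/side1.png

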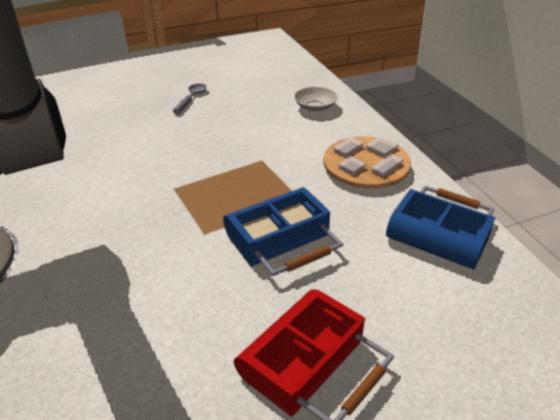

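Top view (800 scale): the blue mould with two cream soaps is at (430,292) with its grip at (511,283), and the paper is at (318,322). It could be confused with the empty blue mould at (523,110) and the red one at (643,347). I choose the one at (430,292) and check it in a close crop.

```bash
python3 - <<'E'
from h import *
a=cv2.imread("pics/top1.png");b=cv2.imread("pics/side1.png")
A=cv2.resize(a[150:290,170:376],None,fx=3.8,fy=3.8,interpolation=cv2.INTER_CUBIC)
cv2.imwrite("pics/cA.png",A)
B=cv2.resize(b[155:285,165:355],None,fx=4,fy=4,interpolation=cv2.INTER_CUBIC)
cv2.imwrite("pics/cB.png",B)
E
```

```text
(no output)
```

View pics/cA.png

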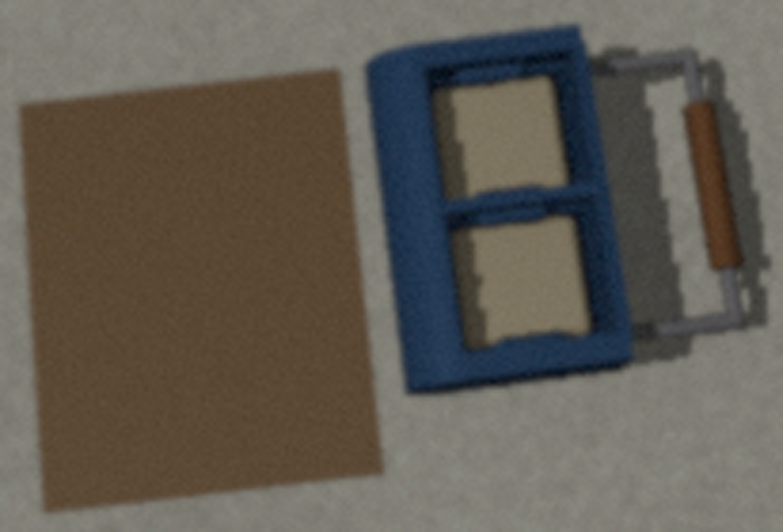

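View pics/cB.png

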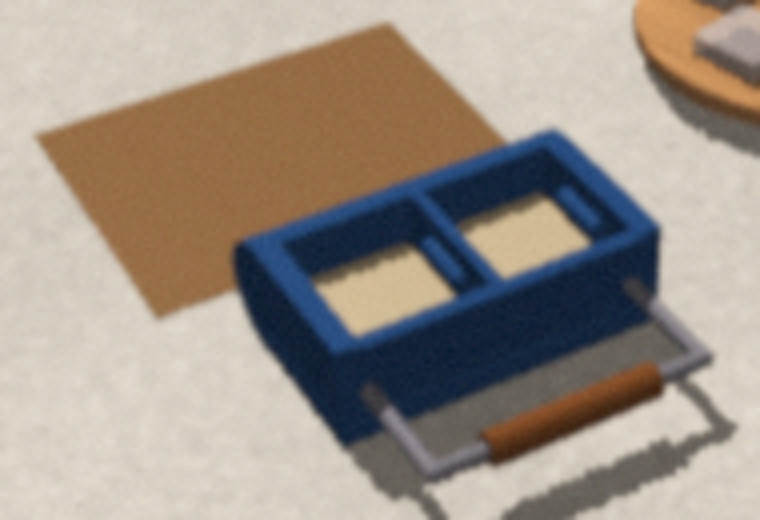

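```bash
cat > m.py <<'E'
from h import *
a=load("top1");b=load("side1")
A=lambda u,v:(a,(170+u/3.8,150+v/3.8)); B=lambda u,v:(b,(165+u/4,155+v/4))
np.set_printoptions(precision=1,suppress=True)
P=[onz(*A(*q),0) for q in [(22,105),(338,70),(382,473),(45,510)]]
print("paper",*P,"c",np.mean(P,0), [np.linalg.norm(P[i]-P[i-1]) for i in range(4)])
print("paper side corners",onz(*B(38,135),0),onz(*B(160,318),0),onz(*B(388,25),0))
g1=tri([A(699,102),B(653,378)]);g2=tri([A(727,267),B(494,445)])
print("grip",g1,g2,(g1+g2)/2,np.linalg.norm(g1-g2))
r1=tri([A(580,27),B(658,232)]);r2=tri([A(631,362),B(350,350)])
print("rim",r1,r2,(r1+r2)/2,np.linalg.norm(r1-r2))
e=(r1-r2)+(g1-g2); e[2]=0; e/=np.linalg.norm(e)
print("e",e,np.degrees(np.arctan2(e[1],e[0])))
E
python3 m.py; python3 -c "
from h import *
s=sense();from scipy.spatial.transform import Rotation as R
q=s['ee_rot'];print(R.from_quat([*q[1:],q[0]]).as_matrix().round(3))"
```

```text
paper [613.1  93.3   0. ] [634.1 -62.5   0. ] [437.5 -89.3   0. ] [417.1  67.4   0. ] c [525.4   2.2   0. ] [np.float64(197.7061213028067), np.float64(157.16589233313132), np.float64(198.39877462051678), np.float64(157.9680607505893)]
paper side corners [419.5  65.1   0. ] [440.5 -92.5   0. ] [613.7  89.5   0. ]
grip [ 612.9 -236.2   26.2] [ 535.6 -247.8   26.9] [ 574.2 -242.    26.6] 78.09454438633368
rim [ 641.5 -177.3   49.6] [ 490.6 -199.6   51.8] [ 566.1 -188.5   50.7] 152.495373903027
e [1.  0.1 0. ] 8.470853846871972
[[ 0.222 -0.975 -0.   ]
 [-0.975 -0.222  0.001]
 [-0.001 -0.    -1.   ]]
```

Measured: mould x axis at about +8.3° and origin about (560,-147). The grip centre is (574,-242,26.6) and the paper centre (525,1). The close crops show the blue body with two cream soaps, so the choice stands. After a 4.5° yaw the tool axes are tx = −mould y, ty = −mould x and tz = down.

```bash
python3 -m creep '[[0.1,-0.4,-1,0,0,0,0.75],[0.1,-0.4,-1,0,0,0,0],[0.1,-0.4,-1,0,0,0,0],[0.1,-0.4,-1,0,0,0,0],[0.1,-0.4,-1,0,0,0,0],[0.1,-0.4,-1,0,0,0,0],[0.1,-0.4,-1,0,0,0,0],[0.1,-0.4,-1,0,0,0,0],[0.1,-0.4,-1,0,0,0,0],[0.1,-0.4,-1,0,0,0,0]]' 60
python3 -m creep '[[0.1,-0.4,-1,0,0,0,0],[0.1,-0.4,-1,0,0,0,0],[0.1,-0.4,-1,0,0,0,0],[0.1,-0.4,-1,0,0,0,0],[0.1,-0.4,-1,0,0,0,0],[0.1,-0.4,-1,0.4,0,0,0],[0.1,-0.4,-1,0.6,0,0,0],[0.1,-0.4,-1,0.8,0,0,0],[0.1,-0.4,-1,0.8,0,0,0],[0.1,-0.4,-1,0.8,0,0,0]]'
cat > d.py <<'E'
from h import *
from scipy.spatial.transform import Rotation as R
import sys
np.set_printoptions(precision=1,suppress=True)
def tgt(g):  # offset of grasp point to g, in tool axes (mm)
    s=sense();q=s['ee_rot'];M=R.from_quat([*q[1:],q[0]]).as_matrix()
    gp=np.array(s['ee_pos'])+54*M[:,2]
    print("t",s['time'],"gp",gp,"off tool",M.T@(np.array(g)-gp),"yaw x",np.degrees(np.arctan2(M[1,0],M[0,0])),"zz",M[2,2],"F",np.array(s['force']),"w",s['grip_width'])
if __name__=="__main__": tgt([float(v) for v in sys.argv[1:4]])
E
python3 d.py 574 -242 27
```

```text
time: 0.93
ee_pos: [302.7, -401.6, 303.6]
ee_rot: [-0.0, 0.757, -0.654, -0.0]
force: [-0.5, -0.7, -0.2]
grip_width: 46.7
time: 1.77
ee_pos: [489.0, -293.5, 234.9]
ee_rot: [0.0, 0.757, -0.654, -0.0]
force: [-0.8, 0.2, 0.0]
grip_width: 46.6
t 1.7667 gp [ 489.  -293.5  180.9] off tool [-38.6 -91.7 153.8] yaw x -81.67732400062437 zz -0.9999998782349383 F [-0.8  0.2  0. ] w 46.59942099386723
```

```bash
python3 -m creep '[[0.1,-0.4,-0.92,0.6,0,0,0],[0.1,-0.4,-0.92,0.6,0,0,0],[0.1,-0.4,-0.92,0.6,0,0,0],[0.1,-0.4,-0.92,0.6,0,0,0],[0.1,-0.33,-0.9,0.6,0,0,0],[0.1,0,0,0.6,0,0,0],[0.1,0,0,0,0,0,0],[0.1,0,0,0,0,0,0],[0.1,0,0,0,0,0,0],[0.1,0,0,0,0,0,0]]'
python3 d.py 574 -242 27
python3 - <<'E'
from h import *
c=snap("wrist","w1",None,1.4)
for X in ([612.9,-236.2,27],[535.6,-247.8,27]): print(proj(c,X)*1.4)
E
```

```text
time: 2.6
ee_pos: [573.2, -243.5, 164.9]
ee_rot: [-0.0, 0.756, -0.654, 0.001]
force: [-0.1, 0.4, -0.4]
grip_width: 46.8
t 2.6 gp [ 573.3 -243.5  110.9] off tool [-1.5 -0.8 83.9] yaw x -81.72164232277304 zz -0.9999990151948198 F [-0.1  0.4 -0.4] w 46.78822224056304
[389.67315704 218.12616835]
[390.6283585  372.15133575]
```

View pics/w1.png

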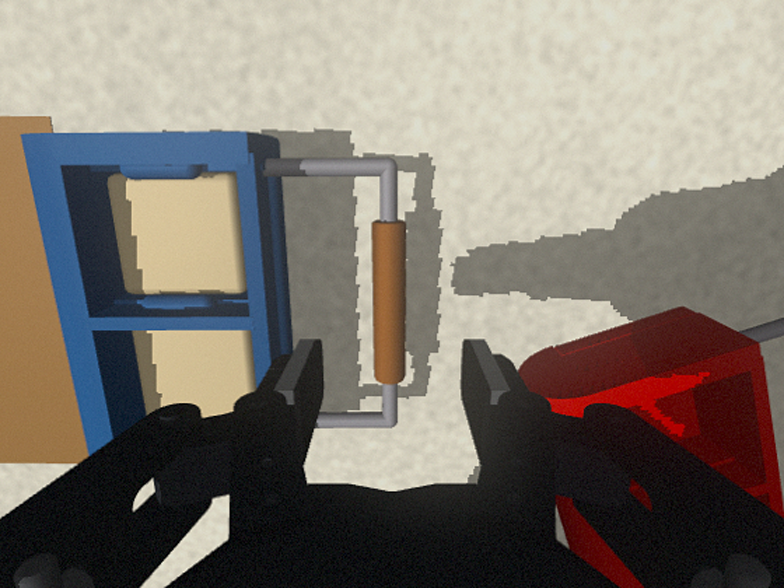

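The wrist view shows the wooden grip from (389,220) to (390,383), within a few px of my projection. The fingers are clear of the mould wall and the red mould.

```bash
python3 -m creep '[[0.1,-0.05,0,0.8,0,0,0],[0.1,0,0,0.8,0,0,0],[0.1,0,0,0.8,0,0,0],[0.1,0,0,0.8,0,0,0],[0.1,0,0,0.6,0,0,0],[0.1,0,0,0.35,0,0,0],[0.1,0,0,0,0,0,0],[-1,0,0,0,0,0,0],[-1,0,0,0,0,0,0],[-1,0,0,0,0,0,0]]' 60
python3 -m creep '[[-1,0,0,0,0,0,0],[-1,0,0,0,0,0,0],[-1,0,0,0,0,0,0],[-1,0,0,0,0,0,0],[-1,0,0,0,0,0,0],[-1,0,0,0,0,0,0],[-1,0,0,0,0,0,0],[-1,0,0,0,0,0,0],[-1,0,0,0,0,0,0],[-1,0,0,0,0,0,0]]' 60
python3 d.py 574 -242 27
```

```text
time: 3.48
ee_pos: [573.7, -242.1, 82.1]
ee_rot: [-0.0, 0.757, -0.654, 0.001]
force: [-0.6, 0.1, 2.7]
grip_width: 13.9
time: 4.32
ee_pos: [573.7, -242.4, 81.3]
ee_rot: [-0.0, 0.757, -0.654, 0.001]
force: [1.8, -3.3, 5.5]
grip_width: 13.9
t 4.3167 gp [ 573.8 -242.5   27.3] off tool [-0.4 -0.3  0.3] yaw x -81.68272559700833 zz -0.9999978123349644 F [ 1.8 -3.3  5.5] w 13.893463124524777
```

```bash
python3 - <<'E'
import numpy as np
# rows every ~equal arc; tx=-dy/20, tz=-dz/20 ; y lead added past upright
N=50
t=np.linspace(0,np.radians(157),N+1)
y=32+27*t-128*np.cos(t)+6*np.clip((t-1.2)/.5,0,1); z=27+128*np.sin(t)
for k in range(N):
    print(k+1,round(np.degrees(t[k+1])),round(-(y[k+1]-y[k])/20,2),round(-(z[k+1]-z[k])/20,2),"cum",round(y[k+1]+96),round(z[k+1]-27))
E
```

```text
1 3 -0.08 -0.35 cum 2 7
2 6 -0.1 -0.35 cum 4 14
3 9 -0.12 -0.35 cum 6 21
4 13 -0.14 -0.34 cum 9 28
5 16 -0.16 -0.34 cum 12 35
6 19 -0.18 -0.33 cum 16 41
7 22 -0.2 -0.33 cum 20 48
8 25 -0.21 -0.32 cum 24 54
9 28 -0.23 -0.31 cum 29 61
10 31 -0.25 -0.3 cum 34 67
11 35 -0.26 -0.29 cum 39 73
12 38 -0.28 -0.28 cum 44 78
13 41 -0.3 -0.27 cum 50 84
14 44 -0.31 -0.26 cum 57 89
15 47 -0.32 -0.25 cum 63 94
16 50 -0.34 -0.23 cum 70 98
17 53 -0.35 -0.22 cum 77 103
18 57 -0.36 -0.2 cum 84 107
19 60 -0.37 -0.19 cum 91 110
20 63 -0.38 -0.17 cum 99 114
21 66 -0.39 -0.15 cum 107 117
22 69 -0.4 -0.13 cum 115 120
23 72 -0.44 -0.12 cum 124 122
24 75 -0.44 -0.1 cum 133 124
25 78 -0.45 -0.08 cum 142 125
26 82 -0.45 -0.06 cum 151 127
27 85 -0.46 -0.04 cum 160 127
28 88 -0.46 -0.02 cum 169 128
29 91 -0.46 -0.0 cum 178 128
30 94 -0.46 0.02 cum 187 128
31 97 -0.46 0.04 cum 196 127
32 100 -0.42 0.05 cum 205 126
33 104 -0.42 0.07 cum 213 124
34 107 -0.41 0.09 cum 221 123
35 110 -0.41 0.11 cum 229 120
36 113 -0.4 0.13 cum 237 118
37 116 -0.39 0.15 cum 245 115
38 119 -0.38 0.16 cum 253 112
39 122 -0.37 0.18 cum 260 108
40 126 -0.36 0.2 cum 268 104
41 129 -0.35 0.21 cum 275 100
42 132 -0.34 0.23 cum 282 95
43 135 -0.33 0.24 cum 288 90
44 138 -0.31 0.25 cum 294 85
45 141 -0.3 0.27 cum 300 80
46 144 -0.29 0.28 cum 306 74
47 148 -0.27 0.29 cum 312 69
48 151 -0.25 0.3 cum 317 63
49 154 -0.24 0.31 cum 321 56
50 157 -0.22 0.32 cum 326 50
```

Gripped. Now I roll it over in calls of 10 rows, at about 0.11 m/s.

```bash
python3 -m creep '[[-1,-0.08,0,-0.35,0,0,0],[-1,-0.1,0,-0.35,0,0,0],[-1,-0.12,0,-0.35,0,0,0],[-1,-0.14,0,-0.34,0,0,0],[-1,-0.16,0,-0.34,0,0,0],[-1,-0.18,0,-0.33,0,0,0],[-1,-0.2,0,-0.33,0,0,0],[-1,-0.21,0,-0.32,0,0,0],[-1,-0.23,0,-0.31,0,0,0],[-1,-0.25,0,-0.3,0,0,0]]'
python3 -m creep '[[-1,-0.26,0,-0.29,0,0,0],[-1,-0.28,0,-0.28,0,0,0],[-1,-0.3,0,-0.27,0,0,0],[-1,-0.31,0,-0.26,0,0,0],[-1,-0.32,0,-0.25,0,0,0],[-1,-0.34,0,-0.23,0,0,0],[-1,-0.35,0,-0.22,0,0,0],[-1,-0.36,0,-0.2,0,0,0],[-1,-0.37,0,-0.19,0,0,0],[-1,-0.38,0,-0.17,0,0,0]]'
python3 -c "
from h import *
snap('side','s2',(165,100,355,290),3)"; python3 d.py 559.6 -144.1 141
```

```text
time: 5.15
ee_pos: [568.2, -208.4, 148.0]
ee_rot: [0.0, 0.757, -0.654, 0.0]
force: [-0.4, -2.5, 0.2]
grip_width: 14.3
time: 5.98
ee_pos: [558.8, -143.6, 195.6]
ee_rot: [0.0, 0.757, -0.654, 0.001]
force: [-2.0, -4.4, 6.5]
grip_width: 14.0
t 6.0333 gp [ 558.8 -142.3  142.2] off tool [ 1.9 -0.5  1.2] yaw x -81.63392782888137 zz -0.9999996072592384 F [-3.  -2.6  6.4] w 13.946645863930303
```

View pics/s2.png

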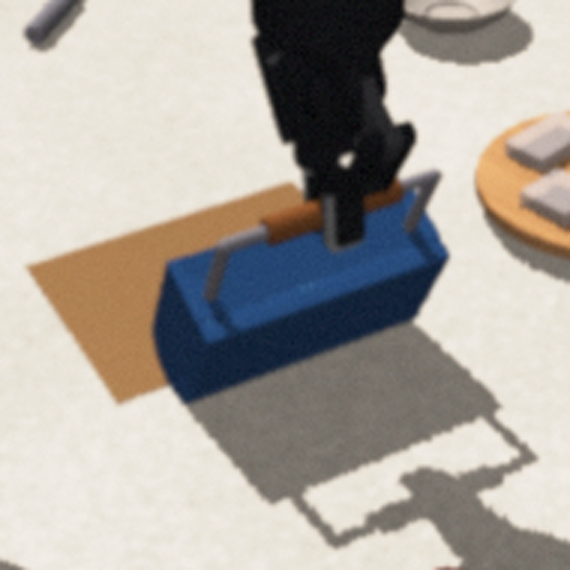

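The mould has rolled about 60°, held at the grip near (340,210), and the round side is on the table with no twist. I continue.

```bash
python3 -m creep '[[-1,-0.39,0,-0.17,0,0,0],[-1,-0.4,0,-0.15,0,0,0],[-1,-0.44,0,-0.12,0,0,0],[-1,-0.44,0,-0.1,0,0,0],[-1,-0.45,0,-0.08,0,0,0],[-1,-0.45,0,-0.06,0,0,0],[-1,-0.46,0,-0.04,0,0,0],[-1,-0.46,0,-0.02,0,0,0],[-1,-0.46,0,0,0,0,0],[-1,-0.46,0,0.02,0,0,0]]'
python3 -m creep '[[-1,-0.46,0,0.04,0,0,0],[-1,-0.42,0,0.05,0,0,0],[-1,-0.42,0,0.07,0,0,0],[-1,-0.41,0,0.09,0,0,0],[-1,-0.41,0,0.11,0,0,0],[-1,-0.4,0,0.13,0,0,0],[-1,-0.39,0,0.15,0,0,0],[-1,-0.38,0,0.16,0,0,0],[-1,-0.37,0,0.18,0,0,0],[-1,-0.36,0,0.2,0,0,0]]'
python3 -c "
from h import *
snap('side','s3',(165,100,355,290),3)"; python3 d.py 535.2 22.7 131
```

```text
time: 6.87
ee_pos: [545.8, -55.1, 209.3]
ee_rot: [-0.0, 0.757, -0.654, -0.0]
force: [-0.6, 0.3, 3.0]
grip_width: 14.1
time: 7.7
ee_pos: [534.3, 23.4, 184.9]
ee_rot: [0.0, 0.756, -0.654, -0.0]
force: [0.3, -1.3, -3.4]
grip_width: 14.0
t 7.75 gp [533.8  24.6 130.2] off tool [ 2.1 -1.1 -0.8] yaw x -81.64992504772619 zz -0.9999988927764059 F [ 0.   0.1 -3.5] w 13.663158603442922
```

View pics/s3.png

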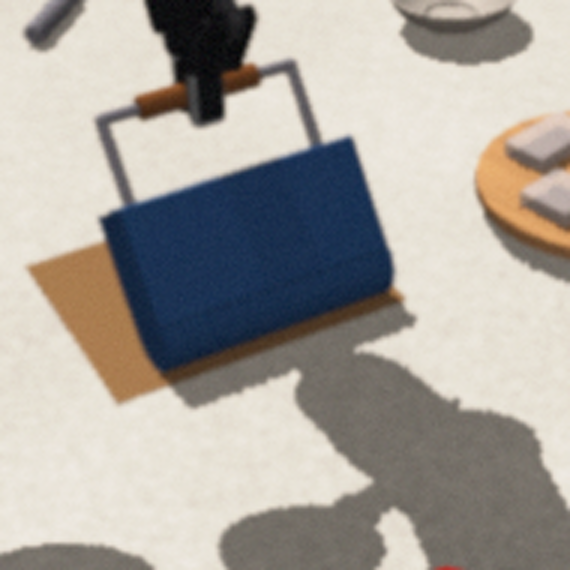

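The mould is past 115°, with its round side on the paper edge at (270,330) and the grip at (200,90). I continue to about 50 mm above the final height.

```bash
python3 -m creep '[[-1,-0.35,0,0.21,0,0,0],[-1,-0.34,0,0.23,0,0,0],[-1,-0.33,0,0.24,0,0,0],[-1,-0.31,0,0.25,0,0,0],[-1,-0.3,0,0.27,0,0,0],[-1,-0.29,0,0.28,0,0,0],[-1,-0.27,0,0.29,0,0,0],[-1,-0.25,0,0.3,0,0,0],[-1,-0.24,0,0.31,0,0,0],[-1,-0.22,0,0.32,0,0,0]]'
python3 -m creep '[[-1,0,0,0,0,0,0],[-1,0,0,0,0,0,0],[-1,0,0,0,0,0,0],[-1,0,0,0,0,0,0],[-1,0,0,0,0,0,0],[-1,0,0,0,0,0,0],[-1,0,0,0,0,0,0],[-1,0,0,0,0,0,0],[-1,0,0,0,0,0,0],[-1,0,0,0,0,0,0]]'
python3 -c "
from h import *
snap('side','s4',(165,100,355,290),3)"; python3 d.py 526 80 77
```

```text
time: 8.58
ee_pos: [526.0, 80.6, 130.6]
ee_rot: [0.0, 0.757, -0.654, 0.0]
force: [0.2, -1.4, -2.4]
grip_width: 14.1
time: 9.42
ee_pos: [526.0, 80.2, 131.3]
ee_rot: [-0.0, 0.757, -0.654, -0.0]
force: [-1.0, 0.7, -0.2]
grip_width: 14.0
t 9.4667 gp [526.1  80.2  77.3] off tool [0.2 0.1 0.3] yaw x -81.68055540921328 zz -0.9999999974305467 F [-2.7  2.   0.4] w 14.132353489046315
```

View pics/s4.png

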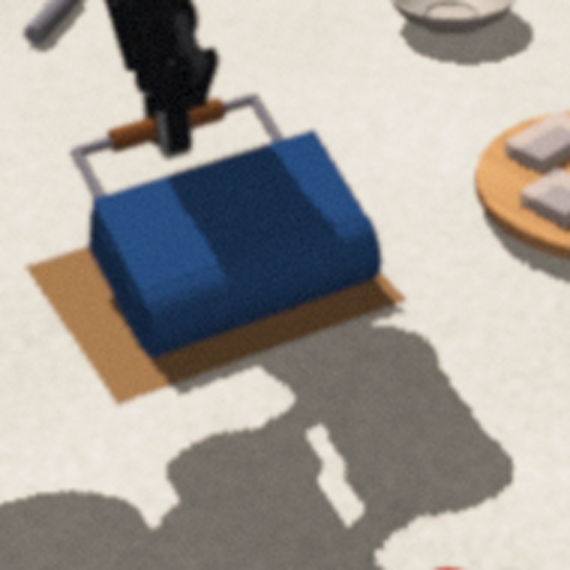

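The mould leans upside down, with its round side on the paper near (265,320) and the grip about 50 mm up. I let go so it drops on its rim.

```bash
python3 -m creep '[[0,0,0,0,0,0,0],[0,0,0,0,0,0,0],[0,0,0,0,0,0,0],[0,0,0,0,0,0,0],[0,0,0,0,0,0,0],[0,0,0,0,0,0,0],[0,0,0,0,0,0,0],[0,0,0,0,0,0,0],[0,0,0,0,0,0,0],[0,0,0,0,0,0,0]]'
python3 -c "
from h import *
snap('side','s5',(165,100,355,290),3);snap('top','t5')
c=snap('wrist','w5',None,1)
a=cv2.resize(cv2.imread('pics/s5.png'),(380,380));b=cv2.imread('pics/w5.png')[:,:];b=cv2.resize(b,(420,315))
im=np.zeros((380,800,3),np.uint8);im[:,:380]=a;im[:315,380:]=b;cv2.imwrite('pics/m5.png',im)"; python3 d.py 524 95 27
```

```text
time: 10.3
ee_pos: [526.1, 80.1, 131.3]
ee_rot: [0.0, 0.757, -0.654, 0.0]
force: [-0.2, 1.3, -0.2]
grip_width: 42.7
t 10.45 gp [526.1  80.1  77.3] off tool [-15.   -0.1  50.3] yaw x -81.67519713209526 zz -0.99999999430448 F [-0.1 -0.2  0.9] w 42.83137284740372
```

View pics/m5.png

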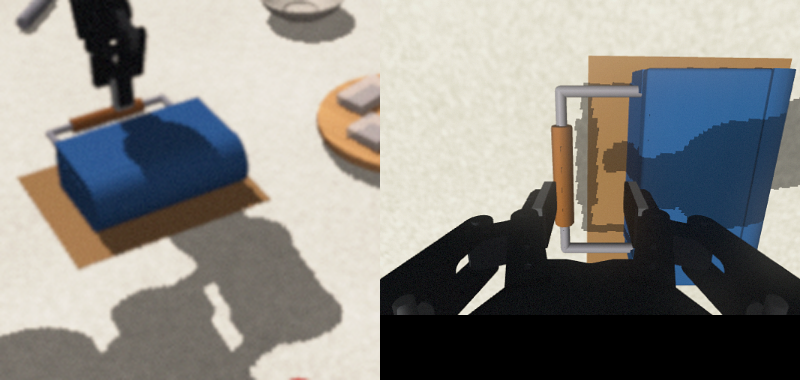

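The mould lies flat upside down on the paper. In wrist pixels the grip runs from (241,168) to (247,300), so I locate it at z 27.

```bash
python3 - <<'E'
from h import *
import d
np.set_printoptions(precision=1,suppress=True)
w=load("w5");im=w["color"].astype(int)
r,g,b=im[...,0],im[...,1],im[...,2]
m=((r-b>50)&(r<215)&(g<135)&(r>90)).astype(np.uint8); m[:,300:]=0; m[:150]=0;m[320:]=0
n,l,st,ce=cv2.connectedComponentsWithStats(m);print(st[1:][st[1:,4]>50],ce[1:][st[1:,4]>50])
p=[onz(w,(241.3,168),27),onz(w,(246.7,300),27)];print(p)
c=(p[0]+p[1])/2;v=p[0]-p[1];print(c,np.linalg.norm(v),np.degrees(np.arctan2(v[1],v[0])))
d.tgt(c)
E
```

```text
[[ 277  150   23  151 1888]
 [ 228  169   27  134 2824]
 [ 277  309   23   11  243]] [[292.1 233.9]
 [242.2 232.5]
 [287.8 314.2]]
[array([560.4, 107.1,  27. ]), array([479.3,  94.6,  27. ])]
[519.8 100.9  27. ] 82.10129421187574 8.770771055047591
t 10.45 gp [526.1  80.1  77.3] off tool [-21.4   3.2  50.3] yaw x -81.67519713209526 zz -0.99999999430448 F [-0.1 -0.2  0.9] w 42.83137284740372
```

```bash
python3 -m creep '[[0,-0.6,0,0,0,0,0],[0,-0.5,0.15,0,0,0,0],[0,0,0,0.6,0,0,0],[0,0,0,0.7,0,0,0],[0,0,0,0.7,0,0,0],[0,0,0,0.5,0,0,0],[0,0,0,0,0,0,0],[-1,0,0,0,0,0,0],[-1,0,0,0,0,0,0],[-1,0,0,0,0,0,0]]'
python3 -m creep '[[-1,0,0,0,0,0,0],[-1,0,0,0,0,0,0],[-1,0,0,0,0,0,0],[-1,0,0,0,0,0,0],[-1,0,0,0,0,0,0],[-1,0,0,0,0,0,0],[-1,0,0,0,0,0,0],[-1,0,0,0,0,0,0],[-1,0,0,0,0,0,0],[-1,0,0,0,0,0,0]]'
python3 d.py 519.8 101.5 27
python3 - <<'E'
import numpy as np
N=60
t=np.linspace(np.pi,0,N+1)
y=32+27*t-128*np.cos(t)-6*np.clip((2.1-t)/.6,0,1)+6*np.clip((.5-t)/.5,0,1); z=27+128*np.sin(t)
for k in range(0,N,10): print(" ".join(f"[-1,{-(y[i+1]-y[i])/20:.2f},0,{-(z[i+1]-z[i])/20:.2f},0,0,0]," for i in range(k,k+10)), round(y[k+10]-y[0]),round(z[k+10]))
E
```

```text
time: 11.28
ee_pos: [520.3, 101.7, 82.1]
ee_rot: [-0.0, 0.757, -0.654, 0.0]
force: [0.6, -0.1, -0.1]
grip_width: 14.0
time: 12.12
ee_pos: [520.3, 101.8, 81.5]
ee_rot: [-0.0, 0.757, -0.654, 0.0]
force: [0.4, 5.1, 5.7]
grip_width: 14.4
t 12.1167 gp [520.3 101.8  27.5] off tool [0.2 0.5 0.5] yaw x -81.68321099041962 zz -0.9999993941425103 F [0.4 5.1 5.7] w 14.366632271895499
[-1,0.08,0,-0.33,0,0,0], [-1,0.10,0,-0.33,0,0,0], [-1,0.11,0,-0.33,0,0,0], [-1,0.13,0,-0.33,0,0,0], [-1,0.15,0,-0.33,0,0,0], [-1,0.17,0,-0.32,0,0,0], [-1,0.18,0,-0.32,0,0,0], [-1,0.20,0,-0.31,0,0,0], [-1,0.21,0,-0.30,0,0,0], [-1,0.23,0,-0.29,0,0,0], -31 91
[-1,0.25,0,-0.29,0,0,0], [-1,0.26,0,-0.28,0,0,0], [-1,0.27,0,-0.27,0,0,0], [-1,0.29,0,-0.25,0,0,0], [-1,0.30,0,-0.24,0,0,0], [-1,0.31,0,-0.23,0,0,0], [-1,0.33,0,-0.22,0,0,0], [-1,0.34,0,-0.20,0,0,0], [-1,0.35,0,-0.19,0,0,0], [-1,0.36,0,-0.18,0,0,0], -92 138
[-1,0.39,0,-0.16,0,0,0], [-1,0.40,0,-0.14,0,0,0], [-1,0.41,0,-0.13,0,0,0], [-1,0.41,0,-0.11,0,0,0], [-1,0.42,0,-0.10,0,0,0], [-1,0.42,0,-0.08,0,0,0], [-1,0.43,0,-0.06,0,0,0], [-1,0.43,0,-0.04,0,0,0], [-1,0.43,0,-0.03,0,0,0], [-1,0.43,0,-0.01,0,0,0], -176 155
[-1,0.43,0,0.01,0,0,0], [-1,0.41,0,0.03,0,0,0], [-1,0.40,0,0.04,0,0,0], [-1,0.40,0,0.06,0,0,0], [-1,0.40,0,0.08,0,0,0], [-1,0.39,0,0.10,0,0,0], [-1,0.39,0,0.11,0,0,0], [-1,0.38,0,0.13,0,0,0], [-1,0.37,0,0.14,0,0,0], [-1,0.37,0,0.16,0,0,0], -255 138
[-1,0.36,0,0.18,0,0,0], [-1,0.35,0,0.19,0,0,0], [-1,0.34,0,0.20,0,0,0], [-1,0.33,0,0.22,0,0,0], [-1,0.31,0,0.23,0,0,0], [-1,0.30,0,0.24,0,0,0], [-1,0.29,0,0.25,0,0,0], [-1,0.27,0,0.27,0,0,0], [-1,0.26,0,0.28,0,0,0], [-1,0.25,0,0.29,0,0,0], -316 91
[-1,0.21,0,0.29,0,0,0], [-1,0.18,0,0.30,0,0,0], [-1,0.17,0,0.31,0,0,0], [-1,0.15,0,0.32,0,0,0], [-1,0.13,0,0.32,0,0,0], [-1,0.12,0,0.33,0,0,0], [-1,0.10,0,0.33,0,0,0], [-1,0.08,0,0.33,0,0,0], [-1,0.07,0,0.33,0,0,0], [-1,0.05,0,0.33,0,0,0], -341 27
```

Regripped. I roll back, to 120° first, then check that the soaps stayed on the paper.

```bash
python3 -m creep '[[-1,0.08,0,-0.33,0,0,0],[-1,0.1,0,-0.33,0,0,0],[-1,0.11,0,-0.33,0,0,0],[-1,0.13,0,-0.33,0,0,0],[-1,0.15,0,-0.33,0,0,0],[-1,0.17,0,-0.32,0,0,0],[-1,0.18,0,-0.32,0,0,0],[-1,0.2,0,-0.31,0,0,0],[-1,0.21,0,-0.3,0,0,0],[-1,0.23,0,-0.29,0,0,0]]'
python3 -m creep '[[-1,0.25,0,-0.29,0,0,0],[-1,0.26,0,-0.28,0,0,0],[-1,0.27,0,-0.27,0,0,0],[-1,0.29,0,-0.25,0,0,0],[-1,0.3,0,-0.24,0,0,0],[-1,0.31,0,-0.23,0,0,0],[-1,0.33,0,-0.22,0,0,0],[-1,0.34,0,-0.2,0,0,0],[-1,0.35,0,-0.19,0,0,0],[-1,0.36,0,-0.18,0,0,0]]'
python3 - <<'E'
from h import *
snap('side','s6',(165,100,355,290),2);snap('top','t6',(150,140,340,330),2);snap('wrist','w6')
a=cv2.imread('pics/s6.png');b=cv2.imread('pics/t6.png')
cv2.imwrite('pics/m6.png',np.hstack([a,b]))
E
```

```text
time: 12.95
ee_pos: [524.4, 70.1, 145.7]
ee_rot: [0.0, 0.756, -0.654, -0.0]
force: [-1.2, 0.5, -0.9]
grip_width: 14.2
time: 13.78
ee_pos: [533.4, 9.5, 192.9]
ee_rot: [-0.0, 0.757, -0.654, 0.0]
force: [-1.6, 2.4, 4.1]
grip_width: 13.9
```

View pics/m6.png

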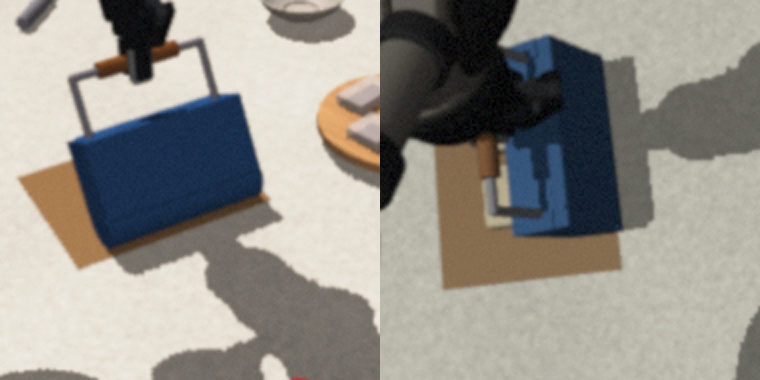

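A cream edge shows on the paper at (495,210), so the near soap is out. I have viewed 10 pictures, so I check the other soap numerically in the wrist picture.

```bash
cat > cream.py <<'E'
from h import *
np.set_printoptions(precision=1,suppress=True)
def cream(f,z=20):
    c=load(f);hsv=cv2.cvtColor(c["color"],cv2.COLOR_RGB2HSV)
    m=cv2.inRange(hsv,(14,50,110),(32,150,255));m=cv2.morphologyEx(m,cv2.MORPH_OPEN,np.ones((3,3)))
    n,l,st,ce=cv2.connectedComponentsWithStats(m)
    for i in range(1,n):
        if st[i,4]>60: 
            x,y,w,h,_=st[i];print(f,st[i],"col",c["color"][l==i].mean(0),"xyz",[onz(c,p,z)[:2] for p in (ce[i],(x,y),(x+w,y+h))])
if __name__=="__main__":
    import sys
    for f in sys.argv[1:]: cream(f)
E
python3 cream.py top1 w1 t6 w6
```

```text
top1 [236  40  45  34 442] col [120.5  95.6  70.4] xyz [array([867.7, -53.6]), array([895.7,  -9.1]), array([ 821.2, -100.4])]
top1 [ 191   49   90   74 1714] col [118.9  93.5  67.8] xyz [array([775.3,   9.6]), array([874. ,  79.5]), array([ 717.9, -102.4])]
top1 [223  66  33  28 614] col [117.1  91.3  65.3] xyz [array([807.6, -18.9]), array([836.7,  13.6]), array([777.2, -53.3])]
top1 [290 172  28  28 632] col [122.6 113.9  94.1] xyz [array([ 596.9, -145.2]), array([ 621.8, -120.7]), array([ 570.2, -171.7])]
top1 [295 208  28  30 698] col [123.2 114.6  94.8] xyz [array([ 528.1, -155.2]), array([ 554.7, -130.6]), array([ 501.7, -180.5])]
w1 [   0   83   63  248 9578] col [159.4 121.6  76.8] xyz [array([533. , -61.8]), array([632.6, -54.9]), array([451.9, -88.3])]
w1 [  78  124   97   86 7160] col [193.5 176.1 138.7] xyz [array([ 590.1, -136.5]), array([ 613.9, -103.8]), array([ 564.2, -170.1])]
w1 [  96  236   86   62 4331] col [193.2 175.2 136.3] xyz [array([ 519.9, -146.4]), array([ 536.5, -115. ]), array([ 495. , -179.3])]
t6 [ 205   40   78   84 2730] col [163.  129.3  95.3] xyz [array([798.4, -36.4]), array([894.9,  53. ]), array([ 716. , -106.2])]
t6 [ 177  213   94   72 3099] col [134.8 110.1  82.4] xyz [array([464.3,  15.9]), array([541.5,  80. ]), array([418.9, -91. ])]
t6 [208 226   5  17  71] col [169.1 157.8 132. ] xyz [array([505.1,  18. ]), array([519.1,  23. ]), array([489.1,  12.5])]
w6 [  185    80   208   213 15279] col [182.2 147.3 102.4] xyz [array([558.4,  49.2]), array([612.6,  89.1]), array([466.9, -98.1])]
```

```bash
python3 - <<'E'
from h import *
c=load("w6");im=c["color"][...,::-1]
cv2.imwrite("pics/w6v.png",im)
E
```

```text
(no output)
```

View pics/w6v.png

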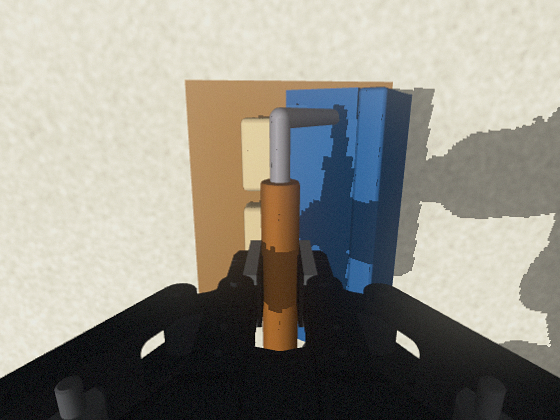

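Both soaps lie on the paper, with edges at (257,155) and (253,225). I continue rolling the mould back.

```bash
python3 -m creep '[[-1,0.39,0,-0.16,0,0,0],[-1,0.4,0,-0.14,0,0,0],[-1,0.41,0,-0.13,0,0,0],[-1,0.41,0,-0.11,0,0,0],[-1,0.42,0,-0.1,0,0,0],[-1,0.42,0,-0.08,0,0,0],[-1,0.43,0,-0.06,0,0,0],[-1,0.43,0,-0.04,0,0,0],[-1,0.43,0,-0.03,0,0,0],[-1,0.43,0,-0.01,0,0,0]]'
python3 -m creep '[[-1,0.43,0,0.01,0,0,0],[-1,0.41,0,0.03,0,0,0],[-1,0.4,0,0.04,0,0,0],[-1,0.4,0,0.06,0,0,0],[-1,0.4,0,0.08,0,0,0],[-1,0.39,0,0.1,0,0,0],[-1,0.39,0,0.11,0,0,0],[-1,0.38,0,0.13,0,0,0],[-1,0.37,0,0.14,0,0,0],[-1,0.37,0,0.16,0,0,0]]'
python3 -m creep '[[-1,0.36,0,0.18,0,0,0],[-1,0.35,0,0.19,0,0,0],[-1,0.34,0,0.2,0,0,0],[-1,0.33,0,0.22,0,0,0],[-1,0.31,0,0.23,0,0,0],[-1,0.3,0,0.24,0,0,0],[-1,0.29,0,0.25,0,0,0],[-1,0.27,0,0.27,0,0,0],[-1,0.26,0,0.28,0,0,0],[-1,0.25,0,0.29,0,0,0]]'
python3 -c "
from h import *
snap('top','t7');snap('side','s7')"; python3 cream.py t7 s7
```

```text
time: 14.77
ee_pos: [545.6, -73.9, 209.9]
ee_rot: [0.0, 0.757, -0.654, 0.001]
force: [-1.0, 0.1, 2.2]
grip_width: 13.8
time: 15.6
ee_pos: [556.7, -151.0, 191.5]
ee_rot: [0.0, 0.757, -0.654, -0.0]
force: [0.7, 1.3, -2.2]
grip_width: 13.9
time: 16.43
ee_pos: [565.7, -211.5, 144.6]
ee_rot: [0.0, 0.757, -0.654, 0.0]
force: [0.1, 1.9, -1.5]
grip_width: 14.2
t7 [ 191   40   93   84 3711] col [170.9 135.9 100.6] xyz [array([794.7, -15.5]), array([894.6,  81.1]), array([ 716. , -108.1])]
t7 [ 175  169   80  115 5022] col [150.7 129.5 101.2] xyz [array([542. ,  28.7]), array([623.6,  90.2]), array([420. , -63.6])]
s7 [127  41  28  12 215] col [115.2  91.7  62.6] xyz [array([474.1, 824.2]), array([442.4, 895.2]), array([507.6, 748.5])]
s7 [ 323  136   88   53 1793] col [210.9 160.2 107.2] xyz [array([793.9, -33.2]), array([761.9, 103.2]), array([ 833.9, -139.2])]
s7 [ 174  161  101   73 3348] col [185.4 152.1 112.3] xyz [array([499.3, -10.4]), array([436.2, 133.9]), array([ 548.3, -160.4])]
```

```bash
python3 -m creep '[[-1,0.21,0,0.29,0,0,0],[-1,0.18,0,0.3,0,0,0],[-1,0.17,0,0.31,0,0,0],[-1,0.15,0,0.32,0,0,0],[-1,0.13,0,0.32,0,0,0],[-1,0.12,0,0.33,0,0,0],[-1,0.1,0,0.33,0,0,0],[-1,0.08,0,0.33,0,0,0],[-1,0.07,0,0.33,0,0,0],[-1,0.05,0,0.3,0,0,0]]'
python3 -m creep '[[-1,0,0,0,0,0,0],[-1,0,0,0,0,0,0],[-1,0,0,0,0,0,0],[-1,0,0,0,0,0,0],[0,0,0,0,0,0,0],[0,0,0,0,0,0,0],[0,0,0,0,0,0,0],[0,0,0,0,0,0,0],[0,0,0,0,0,0,0],[0,0,0,0,0,0,0]]'
python3 -m creep '[[0,0,0,-0.3,0,0,0],[0,0,0,-0.6,0,0,0],[0,0,0,-1,0,0,0],[0,0,0,-1,0,0,0],[0,0,0,-1,0,0,0],[0,0,0,-1,0,0,0],[0,0,0,-1,0,0,0],[0,0,0,-1,0,0,0],[0,0,0,-0.5,0,0,0],[0,0,0,0,0,0,0]]'
python3 - <<'E'
from h import *
snap('top','t8',(165,140,375,290),3.6);snap('side','s8',(165,145,355,285),3)
a=cv2.resize(cv2.imread('pics/t8.png'),(420,300));b=cv2.resize(cv2.imread('pics/s8.png'),(380,280))
im=np.zeros((300,800,3),np.uint8);im[:,:420]=a;im[:280,420:]=b;cv2.imwrite('pics/m8.png',im)
E
```

```text
time: 17.37
ee_pos: [569.2, -236.0, 81.1]
ee_rot: [0.0, 0.757, -0.654, -0.0]
force: [-0.9, -1.8, 5.1]
grip_width: 14.1
time: 18.2
ee_pos: [569.3, -235.9, 81.9]
ee_rot: [0.0, 0.757, -0.654, 0.0]
force: [-0.0, 0.8, 0.6]
grip_width: 42.9
time: 19.03
ee_pos: [570.2, -236.4, 233.5]
ee_rot: [-0.001, 0.757, -0.654, 0.003]
force: [-0.0, 0.3, -0.2]
grip_width: 42.4
```

View pics/m8.png

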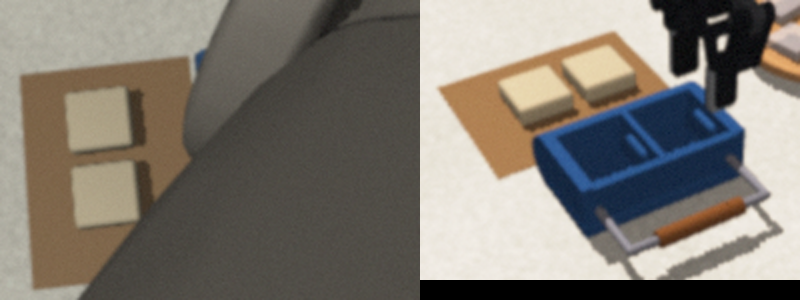

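Both soaps lie flat on the paper at (99,119) and (106,193). The empty mould stands upright off the sheet and the gripper is clear. I do a numeric check, then hand in.

```bash
python3 - <<'E'
from h import *
np.set_printoptions(precision=1,suppress=True)
t=load("t8");e=np.array([.989,.145]);f=np.array([-.145,.989]);pc=np.array([526,1.5])
for u in((99,119),(106,193)):
    X=onz(t,(165+u[0]/2,140+u[1]/2),20)[:2];print("soap in paper",(X-pc)@e,(X-pc)@f)
o=np.array([569.3,-236])+96*f;print("mould-paper",np.linalg.norm(o-pc));hand_in()
E
```

```text
soap in paper 42.91346451749542 6.552577703310898
soap in paper -24.560446842282484 6.413976275835648
mould-paper 145.5520440804594
the job is handed in; nothing more can be done
```

The job is done and handed in at about 19 s of the 48 s allowed. I rolled the blue mould with the two soaps over onto the paper by its wooden grip. I let it drop on its rim from about 50 mm, regripped it, rolled it back and released it right way up.

- **Soaps:** the last pictures show both soaps flat on the paper, about (43, 7) and (-25, 6) mm from its centre, well inside the 100 by 80 mm limits.
- **Mould:** it stands empty and upright off the paper. The centres are about 146 mm apart (115 mm needed), worked out from where I let go of the grip. The last top view of the mould was blocked by the arm, so only the side view shows it.
- **Forces:** readings at the end of each move stayed under about 10 N at the wrist, and the gripper never went near the soaps.
- **Disagreements:** the gripper read 14 mm on the 16 mm grip. After the drop the mould lay about 6 mm farther along than pure rolling predicts. Neither affected the result. My colour check for the soaps was inconclusive, so I confirmed both were out from the pictures.

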